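Fill the valve kit tray at the assembly station

ROBOT

A 6-joint arm with a two-finger parallel gripper is mounted at the origin on the work surface. World frame = base frame: x ahead of the robot, y to its left, z up, the work surface at z = 0. Lengths are in m, angles in degrees, forces in N, time in s.
With the tool pointing down it reaches from about 0.25 to 0.725 m from the base axis. Payload 9.7 kg.
Tool frame: the origin (TCP) lies between the finger pads; the fingertips stand bot.tcp_to_tips ahead of it and the grasp point (between the pads) lies 11 mm behind it (bot.tcp_to_tips is the distance from the TCP to the fingertips, in m); z points along the fingers, y is the line along which they close (so a half turn about z gives the same grasp; the last joint's range is limited). The gripper opens to 85 mm and grips with 20 to 120 N. Pads are 22 mm wide; open, the fingers measure 114 mm over their backs; the gripper's body (76 mm by 85 mm) begins 54 mm behind the grasp point. The pads swing forward as they close: fully open they stand 13 mm farther back than shut.
Start: joints at [-71.792, 4.979, 10.078, 95.1, 0, 90], TCP at [0.172, -0.522, 0.239] pointing down, gripper open.
Joint ranges: [-179.16, 179.16], [-48.56, 103.87], [-65.8, 70.77], [-126.05, 130.52], [-82.76, 87.17], [-180, 180]. Speed limits (degrees/s): [127.2, 127.2, 147.25, 180, 180, 180].

INTERFACE

Orientations are given as [roll, pitch, yaw] about the fixed x, y, z axes, in that order (R = Rz(yaw) Ry(pitch) Rx(roll)).
In Python, from workcell import bot gives the robot as it stands. The module is installed in compiled form; this text tells all that it offers.
- The arm moves only by the tool carry_out, never from a script. Its arguments are lists of equal length, an entry for each row: "linear": the shift along the world's x, y, z normalised to -1 to 1, where 1 is 2 cm, a list of three; "rotation": the turn, a rotation vector about the world's x, y, z normalised to -1 to 1, where 1 is 8 degrees, a list of three; "grip": the closure, from -1 (fully open) to 1 (shut). In form: {"linear": [[tx, ty, tz], ...], "rotation": [[rx, ry, rz], ...], "grip": [grip, ...]}. A call has 1 to 12 rows; each row shifts and turns the commanded pose from where the row before left it; what a row does not reach is not made up. A row lasts 1/10 s, in which the tool goes at most 50 mm and 8.59 degrees, less where a joint would pass 70% of its speed; a pose out of reach is approached as far as the arm can. A call with a number of a shift or a turn outside -1 to 1 is refused whole. A call with a gripper value outside its range is refused whole. The fingers move at their own pace and stop on an object; "grip_force" is the grip in N (left out, the last holds). Time passes only in rows, so rows that do not move let the fingers close. It gives the time, the measured TCP pose, the force, the opening and the grip force at its end, in the units of the state.
- bot.get_obs(): the state, without advancing time (a new reading comes with each control period).
- bot.camera(name): name is "side" or "top" or "wrist"; returns the picture (480x640x3 uint8, blue, green, red); there is no depth.
- bot.camera_model(name): a dict with "fx", "fy", "cx", "cy" (pixels), "distortion" ([k1, k2, p1, p2, k3] as OpenCV has them; the pictures are not rectified), "camera_from_world" (4x4, takes a point from world to camera coordinates). Camera axes: x right, y up, looking along -z (the intrinsics and any distortion apply to the point x, -y, -z); pixel columns grow to the right and rows downward; lengths in m; the calibration is good to about 2 mm. A picture is of the moment at which its call begins: read the wrist's pose just before it. camera_model takes no time and is no camera call; for the wrist camera it gives the pose at the moment of the call.
- bot.job_done(): hands the job in; it is judged then, once.
The state is a dict: "time": time; "q": joint angles; "qd": joint speeds; "joint_efforts": joint torques, N m; "ee_pos": TCP position; "tcp_rot": TCP orientation; "wrist_force": force on the tool from outside, world axes, zero at the start; "torque": the same for the moment, N m; "opening": finger opening in m; "grasp_force": force on a finger pad.
Only numpy, scipy, OpenCV 4.12 (cv2) and the standard library are available. Lean on these libraries where they do the work, as an engineer would, in place of code of your own. Each camera call takes 0.05 s, during which the arm holds its last target. There are 200 camera calls.

TASK

Make up the valve kit: put the blue cap, the brass flange, the long steel spindle and the black sensor block into the tray, each flat and upright in the inlay that is printed with its outline, centred on the print, with the spindle and the sensor block turned to lie along their prints. The white cap and the short brass spindle are the wrong variants: leave them where they lie.

Things in the scene. Friction and masses are not known exactly. Their poses are not given: they have to be found in the camera images.
- blue_cap: Blue plastic cap: a six-lobed foot 56 mm across and 14 mm high, on it a round hub of 30 mm diameter that ends 40 mm above the underside. Origin: centre of the underside; z up. Loose, about 80 g. Belongs to the kit.
- flange: Brass pipe flange with four bolt holes: a round foot of 52 mm diameter and 8 mm high, on it a round neck of 34 mm diameter that ends 29 mm above the underside. Origin: centre of the underside; z up. Loose, about 150 g. Belongs to the kit.
- steel_spindle: Steel spindle, lying: a square hub 18 x 18 mm, 26 mm long, with a 12 mm round stub at either end, 64 mm long in all and alike at both ends. It lies on its hub, 18 mm high, any side of the hub down. Origin: centre of the hub, 9 mm above what it lies on; x along the spindle. Loose, about 90 g. Belongs to the kit.
- sensor: Black sensor block, 44 (x) x 30 (y) x 34 mm high (z), with a green dot and a steel label on top. Origin: centre of the underside. Loose, about 120 g. Belongs to the kit.
- white_cap: White plastic cap of the same form as the blue cap (56 mm across, 40 mm high). Origin: centre of the underside. Loose. Look-alike, does not belong to the kit.
- brass_spindle: Short brass spindle, of the same form as the steel one but only 44 mm long (hub 18 x 18 x 26 mm). Origin: centre of the hub, 9 mm above the table; x along it. Loose. Look-alike, does not belong to the kit.
- inlay_cap: Inlay printed with the blue six-lobed outline of the cap, at its centre. Grey, fixed, 100 x 100 mm, one of four in a 2 x 2 block (104 mm apart) in a low black tray (rim 22 mm above the table). Origin: centre of its underside, 5 mm above the table; floor 4 mm above the origin, 92 x 92 mm inside; walls end 12 mm above the origin. z up, x and y along its sides.
- inlay_flange: Inlay printed with the yellow disc with black bolt holes of the flange, at its centre. Grey, fixed, 100 x 100 mm, one of four in a 2 x 2 block (104 mm apart) in a low black tray (rim 22 mm above the table). Origin: centre of its underside, 5 mm above the table; floor 4 mm above the origin, 92 x 92 mm inside; walls end 12 mm above the origin. z up, x and y along its sides.
- inlay_spindle: Inlay printed with the white outline of the spindle, at its centre, lengthwise along the inlay's x axis. Grey, fixed, 100 x 100 mm, one of four in a 2 x 2 block (104 mm apart) in a low black tray (rim 22 mm above the table). Origin: centre of its underside, 5 mm above the table; floor 4 mm above the origin, 92 x 92 mm inside; walls end 12 mm above the origin. z up, x and y along its sides.
- inlay_sensor: Inlay printed with the black 44 x 30 mm rectangle of the sensor block, centred, long side along x. Grey, fixed, 100 x 100 mm, one of four in a 2 x 2 block (104 mm apart) in a low black tray (rim 22 mm above the table). Origin: centre of its underside, 5 mm above the table; floor 4 mm above the origin, 92 x 92 mm inside; walls end 12 mm above the origin. z up, x and y along its sides.
Mind the look-alikes: they are no part of the job. There is more than one size of the sensor; the job needs the largest. Several things have the shape of the blue_cap; the one meant has the colours described above.

How it is judged:
By the outcome, as a careful person would: the job done as asked, in the order asked, and still so for the second after the job is handed in, with the robot touching nothing.
It also fails if it takes over 102 s, if anything falls off the work surface, if the arm or the gripper's body presses on something with over 40 N, if the wrist force passes 120 N, or if a joint passes its speed limit or range.

## Working session

There is one attempt and no reset: what is moved stays moved. The work goes in short steps, Python scripts to look and compute and a tool call to move; the robot and the scene stay as the last step left them, time stands still between calls to the robot, and variables do not carry over. Pictures are saved under pics/ and viewed, at most 14 in all, crops included, and the job is handed in when it is done.

Besides the shell and the picture viewer there is one more tool, called after ">>>" as name(argument=value, ...) on one line, values as JSON. carry_out: Moves the arm, as the interface text tells. Its arguments: {"type":"object","properties":{"linear":{"type":"array","items":{"type":"array","items":{"type":"number"}}},"rotation":{"type":"array","items":{"type":"array","items":{"type":"number"}}},"grip":{"type":"array","items":{"type":"number"}},"grip_force":{"type":"number"}},"required":["linear","rotation","grip"]}

```bash
mkdir -p pics && python3 - <<'E'
from workcell import bot
import cv2
o=bot.get_obs();print(o, bot.tcp_to_tips)
for n in("top","side"):
    cv2.imwrite(f"pics/{n}0.png",bot.camera(n)); m=bot.camera_model(n);print(n,m)
E
```

```text
{'time': 0.0, 'q': array([-7.17913694e+01,  5.01004549e+00,  1.00349746e+01,  9.50974650e+01,
        4.96968255e-04,  9.00021964e+01]), 'qd': array([-0.06505724, -0.1201343 ,  0.02645295, -0.11348938,  0.00322984,
        0.02157987]), 'joint_efforts': array([-4.26593382e-03, -5.20399153e+01,  4.64793098e+01,  1.63938623e-02,
       -1.89421162e-04,  4.77150820e-06]), 'ee_pos': array([ 0.17180215, -0.52226636,  0.23859782]), 'tcp_rot': array([-1.79927464e+02, -4.94187218e-04,  1.82064336e+01]), 'wrist_force': array([ 0.59166725,  0.10194799, -0.43767739]), 'torque': array([0.0818269 , 0.0064518 , 0.00893346]), 'grasp_force': 0.0, 'opening': 0.08538611778523861} 0.008
top {'fx': 560.517572539706, 'fy': 560.517572539706, 'cx': 317.03420263503807, 'cy': 234.84211118650563, 'distortion': array([0.04621155, 0.        , 0.        , 0.        , 0.        ]), 'camera_from_world': array([[-6.50124026e-02, -9.97884248e-01, -6.44999389e-04,
        -2.69158924e-02],
       [ 9.73617397e-01, -6.35730641e-02,  2.19152068e-01,
        -5.12189291e-01],
       [-2.18729401e-01,  1.36196198e-02,  9.75690502e-01,
        -1.19008432e+00],
       [ 0.00000000e+00,  0.00000000e+00,  0.00000000e+00,
         1.00000000e+00]])}
side {'fx': 539.7502624957228, 'fy': 539.7502624957228, 'cx': 318.47262286383904, 'cy': 236.52382100086402, 'distortion': array([-0.0927989,  0.       ,  0.       ,  0.       ,  0.       ]), 'camera_from_world': array([[ 0.99908975, -0.04252276,  0.00338984, -0.48817523],
       [ 0.02188138,  0.57908056,  0.81497663, -0.01793469],
       [-0.03661804, -0.81416062,  0.57948391, -1.18057986],
       [ 0.        ,  0.        ,  0.        ,  1.        ]])}
```

View pics/top0.png

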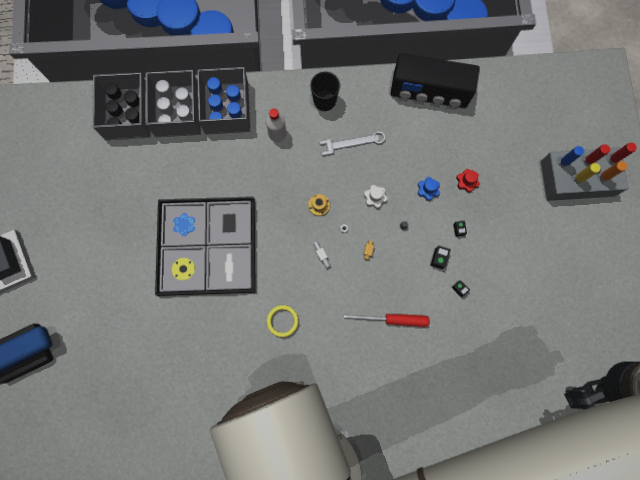

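View pics/side0.png

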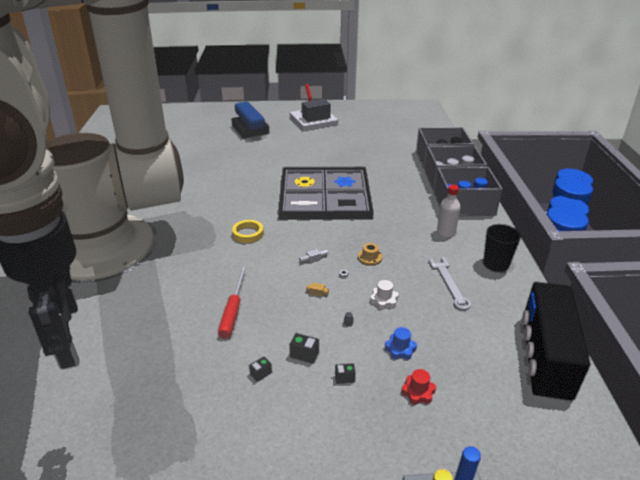

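The top view shows the blue cap at (429,188), flange at (319,205), steel spindle at (321,255) and the largest sensor at (440,258). The inlays are cap (184,224), sensor (229,223), flange (183,268) and spindle (229,267). The side view agrees, and also shows a red cap and two smaller sensors.

```bash
cat > h.py <<'E'
import cv2, numpy as np
from workcell import bot
from scipy.spatial.transform import Rotation as R
def ray(m,uv,z):
    K=np.array([[m["fx"],0,m["cx"]],[0,m["fy"],m["cy"]],[0,0,1]])
    p=cv2.undistortPoints(np.array(uv,float).reshape(-1,1,2),K,m["distortion"]).reshape(-1,2)
    T=np.linalg.inv(m["camera_from_world"])
    d=np.c_[p[:,0],-p[:,1],-np.ones(len(p))]@T[:3,:3].T
    c=T[:3,3]
    return c+d*((z-c[2])/d[:,2])[:,None]
def proj(m,P):
    K=np.array([[m["fx"],0,m["cx"]],[0,m["fy"],m["cy"]],[0,0,1]])
    T=m["camera_from_world"]; q=np.asarray(P,float).reshape(-1,3)@T[:3,:3].T+T[:3,3]
    q[:,1:]*=-1
    return cv2.projectPoints(q,np.zeros(3),np.zeros(3),K,m["distortion"])[0].reshape(-1,2)
def rect(m,im,x0,x1,y0,y1,z,s=0.0005):
    """metric ortho picture of plane z: rows go down with decreasing x, columns right with decreasing y"""
    xs=np.arange(x1,x0,-s); ys=np.arange(y1,y0,-s)
    X,Y=np.meshgrid(xs,ys,indexing="ij")
    uv=proj(m,np.stack([X,Y,np.full(X.shape,z)],-1)).reshape(*X.shape,2).astype(np.float32)
    return cv2.remap(im,uv[...,0],uv[...,1],cv2.INTER_CUBIC)
E
python3 - <<'E'
from h import *
m=bot.camera_model("top")
for n,uv,z in [("bcap",(429.5,187),.03),("flange",(319,204),.02),("spin",(321.5,255),.009),("sensor",(440,258),.03),("wcap",(375,196),.03),("bsp",(369,250),.009),("red",(468,180),.03),
 ("icap",(184,224),.009),("isen",(229,223),.009),("ifl",(183,268.5),.009),("isp",(229,267),.009),("spinA",(316,245),.009),("spinB",(327,266),.009),("tl",(160,200),.022),("tr",(255,199),.022),("bl",(157,295),.022),("br",(255,293),.022)]:
    print(n,ray(m,uv,z)[0].round(4))
print(bot.camera_model("wrist"))
E
```

```text
bcap [ 0.6116 -0.3275  0.03  ]
flange [ 0.5905 -0.07    0.02  ]
spin [ 0.4721 -0.068   0.009 ]
sensor [ 0.4441 -0.3328  0.03  ]
wcap [ 0.5983 -0.2     0.03  ]
bsp [ 0.4767 -0.1776  0.009 ]
red [ 0.6225 -0.4178  0.03  ]
icap [0.5658 0.245  0.009 ]
isen [0.5615 0.1412 0.009 ]
ifl [0.4616 0.2486 0.009 ]
isp [0.4582 0.1443 0.009 ]
spinA [ 0.4963 -0.0569  0.009 ]
spinB [ 0.4458 -0.0788  0.009 ]
tl [0.6232 0.2963 0.022 ]
tr [0.6116 0.0774 0.022 ]
bl [0.4034 0.3036 0.022 ]
br [0.3933 0.0863 0.022 ]
{'fx': 406.94206920586686, 'fy': 406.94206920586686, 'cx': 313.49731681415483, 'cy': 243.565746288332, 'distortion': array([-0.09486989,  0.        ,  0.        ,  0.        ,  0.        ]), 'camera_from_world': array([[ 0.31255112, -0.94989776, -0.00245993, -0.54900072],
       [ 0.90284989,  0.29787359, -0.31005385,  0.04103304],
       [ 0.29525221,  0.09468673,  0.95071581, -0.38179962],
       [ 0.        ,  0.        ,  0.        ,  1.        ]])}
```

>>> carry_out(linear=[[0.5,0.5,0],[1,1,0.2],[1,1,0.2],[1,1,0.2],[1,1,0.2],[1,1,0.2],[1,1,0.2],[1,1,0.2],[1,1,0.2],[1,1,0.2],[1,1,0.2],[1,1,0]], rotation=[[0,0,0],[0,0,-0.25],[0,0,-0.25],[0,0,-0.25],[0,0,-0.25],[0,0,-0.25],[0,0,-0.25],[0,0,-0.25],[0,0,-0.25],[0,0,-0.25],[0,0,0],[0,0,0]], grip=[-1,-1,-1,-1,-1,-1,-1,-1,-1,-1,-1,-1])

```text
time: 1.3
ee_pos: [0.4028, -0.2908, 0.2798]
tcp_rot: [180.0, -0.0, 0.2]
wrist_force: [0.3, -0.5, 0.1]
opening: 0.0855
grasp_force: 0.0
```

>>> carry_out(linear=[[1,1,0],[1,1,0],[0,0.8,0],[0,0,0],[0,0,0]], rotation=[[0,0,0],[0,0,0],[0,0,0],[0,0,0],[0,0,0]], grip=[-1,-1,-1,-1,-1])

```text
time: 1.8
ee_pos: [0.4415, -0.2361, 0.2795]
tcp_rot: [180.0, -0.0, 0.3]
wrist_force: [-0.6, -0.2, 0.5]
opening: 0.0854
grasp_force: 0.0
```

```bash
python3 - <<'E'
from h import *
o=bot.get_obs();m=bot.camera_model("wrist");im=bot.camera("wrist")
print(o["time"],o["ee_pos"],o["tcp_rot"]);cv2.imwrite("pics/w1.png",im);np.save("w1.npy",m["camera_from_world"])
E
```

```text
1.8 [ 0.44145162 -0.23612459  0.27948044] [ 1.79979621e+02 -5.98610325e-03  2.55904720e-01]
```

View pics/w1.png

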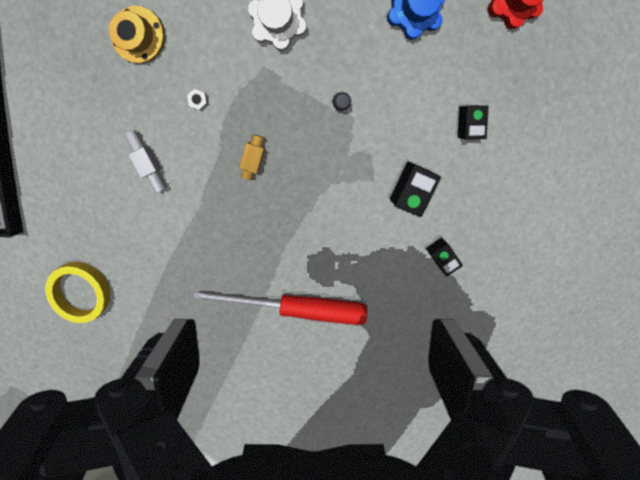

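```bash
cat >> h.py <<'E'
def tile(m,im,x,y,z,h=0.04,s=0.0002):
    t=rect(m,im,x-h,x+h,y-h,y+h,z,s); n=t.shape[0]
    for k in range(0,n,50):
        cv2.line(t,(k,0),(k,4 if k%100 else 9),(0,0,255),1); cv2.line(t,(0,k),(4 if k%100 else 9,k),(0,0,255),1)
    cv2.drawMarker(t,(n//2,n//2),(255,0,255),0,12,1)
    return t[:400,:400]
E
python3 - <<'E'
from h import *
im=cv2.imread("pics/w1.png");m=bot.camera_model("wrist");m["camera_from_world"]=np.load("w1.npy")
hsv=cv2.cvtColor(im,cv2.COLOR_BGR2HSV)
# spindle
s=im[120:200,118:172].min(2); mk=(s>165).astype(np.uint8)
n,l,st,c=cv2.connectedComponentsWithStats(mk); k=1+st[1:,4].argmax()
ys,xs=np.where(l==k); P=ray(m,np.c_[xs+118,ys+120],.014)[:,:2].astype(np.float32)
print("spindle",cv2.minAreaRect(P),P.mean(0)); 
a=np.linalg.svd(P-P.mean(0))[2][0];print(np.degrees(np.arctan2(a[1],a[0])))
T=[tile(m,im,.444,-.333,.034),tile(m,im,.59,-.07,.029)]
cv2.imwrite("pics/t1.png",np.hstack(T))
E
```

```text
spindle ((0.48000043630599976, -0.05673857778310776), (0.045090798288583755, 0.026213515549898148), 32.78233337402344) [ 0.47813568 -0.06185882]
-162.83533
```

View pics/t1.png

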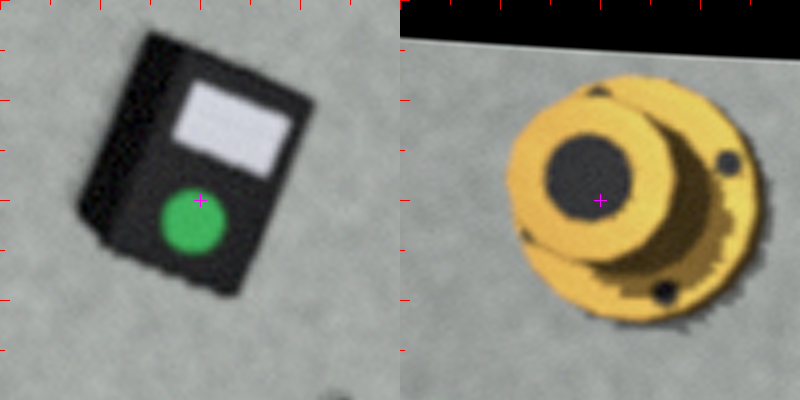

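Rectified tile: the sensor's top-face corners are TR (313,103) and BR (237,296), giving a centre near (0.449,-0.336) and yaw of about -21.5°. The flange neck is centred at tile (191,179), which is about (0.594,-0.068). Next I'll take a closer look at the cap.

>>> carry_out(linear=[[0.5,-0.5,-0.5],[0.9,-0.9,-0.9],[0.9,-0.9,-0.9],[0.9,-0.9,-0.9],[0.7,-0.9,-0.8],[0,0,0],[0,0,0]], rotation=[[0,0,0],[0,0,0],[0,0,0],[0,0,0],[0,0,0],[0,0,0],[0,0,0]], grip=[-1,-1,-1,-1,-1,-1,-1])

```text
time: 2.55
ee_pos: [0.5194, -0.3193, 0.1979]
tcp_rot: [-179.9, 0.1, 0.1]
wrist_force: [0.6, -0.1, -0.2]
opening: 0.0856
grasp_force: 0.0
```

```bash
python3 - <<'E'
from h import *
# spindle from first wrist picture
im=cv2.imread("pics/w1.png");m=bot.camera_model("wrist");m2=dict(m);m2["camera_from_world"]=np.load("w1.npy")
t0=tile(m2,im,.475,-.063,.009)
o=bot.get_obs();m=bot.camera_model("wrist");im=bot.camera("wrist");cv2.imwrite("pics/w2.png",im)
print(o["time"],o["ee_pos"],o["tcp_rot"])
cv2.imwrite("pics/t2.png",np.hstack([t0,tile(m,im,.612,-.328,.04)]))
E
```

```text
2.55 [ 0.51935792 -0.31934662  0.1978673 ] [-1.79930675e+02  1.11916513e-01  1.20648555e-01]
```

View pics/t2.png

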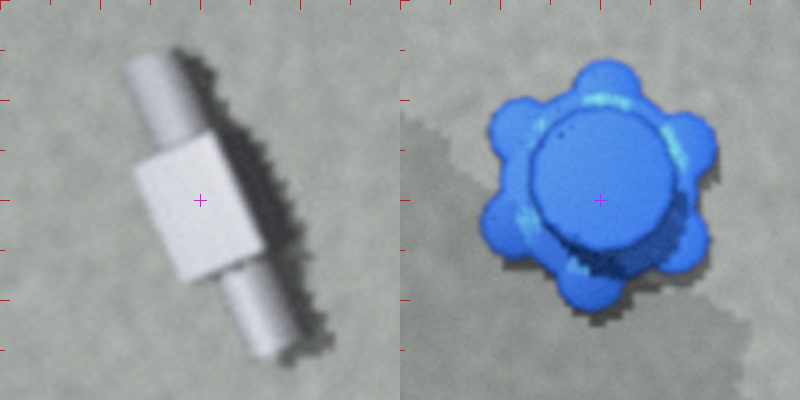

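Tiles: the cap hub top is centred at (603,178), giving (0.616,-0.329). The spindle stub ends are at (149,59) and (277,346), giving (0.4746,-0.0656) with yaw of about +24.5°.

>>> carry_out(linear=[[0.8,-0.07,-0.5],[1,-0.1,-1],[1,-0.1,-1],[1,-0.1,-1],[1,-0.1,-1],[0,0,-1],[0,0,-1],[0,0,-1],[0,0,-0.8],[0,0,-0.3],[0,0,0]], rotation=[[0,0,0],[0,0,0],[0,0,0],[0,0,0],[0,0,0],[0,0,0],[0,0,0],[0,0,0],[0,0,0],[0,0,0],[0,0,0]], grip=[-1,-1,-1,-1,-1,-1,-0.8,-0.5,-0.3,-0.3,-0.3])

```text
time: 3.7
ee_pos: [0.6155, -0.3277, 0.0271]
tcp_rot: [-180.0, 0.0, 0.2]
wrist_force: [0.2, -1.4, 0.3]
opening: 0.0551
grasp_force: 0.0
```

```bash
python3 - <<'E'
from h import *
o=bot.get_obs();print(o["time"],o["ee_pos"],o["tcp_rot"],o["opening"])
cv2.imwrite("pics/w3.png",bot.camera("wrist"))
E
```

```text
3.7 [ 0.61551908 -0.32769597  0.02712486] [-1.79983954e+02  2.88210895e-02  2.07475556e-01] 0.05510395126711855
```

View pics/w3.png

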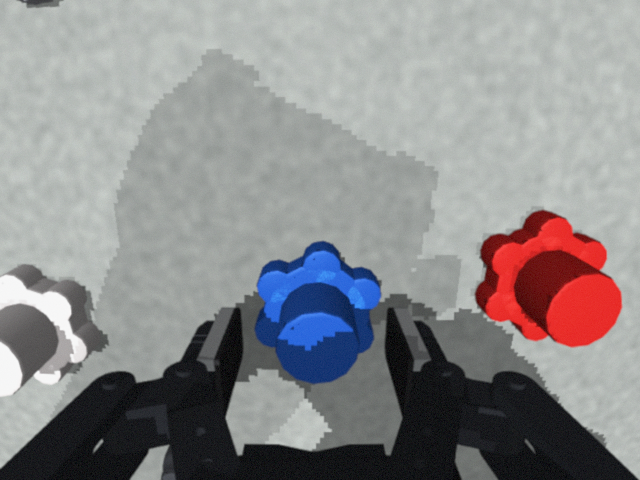

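The wrist view shows the blue hub centred between the open fingers at (317,350). Closing on it.

>>> carry_out(linear=[[0.05,0,-0.1],[0,0,0],[0,0,0],[0,0,0],[0,0,0],[0,0,0],[0,0,0.5],[0,0,1],[0,0,1],[0,0,1],[0,0,1],[0,0,1]], rotation=[[0,0,0],[0,0,0],[0,0,0],[0,0,0],[0,0,0],[0,0,0],[0,0,0],[0,0,0],[0,0,0],[0,0,0],[0,0,0],[0,0,0]], grip=[-0.3,0,0.4,0.6,0.6,0.6,0.6,0.6,0.6,0.6,0.6,0.6], grip_force=40)

```text
time: 4.95
ee_pos: [0.6166, -0.3278, 0.1362]
tcp_rot: [-180.0, 0.0, 0.2]
wrist_force: [0.3, 0.9, -0.9]
opening: 0.0286
grasp_force: 39.6
```

>>> carry_out(linear=[[-0.2,0.5,0.2],[-0.4,1,0.3],[-0.4,1,0.3],[-0.4,1,0.3],[-0.4,1,0.3],[-0.4,1,0.3],[-0.4,1,0.3],[-0.4,1,0.3],[-0.4,1,0.3],[-0.4,1,0.3],[-0.4,1,0.3],[-0.4,1,0.3]], rotation=[[0,0,0],[0,0,0],[0,0,0],[0,0,0],[0,0,0],[0,0,0],[0,0,0],[0,0,0],[0,0,0],[0,0,0],[0,0,0],[0,0,0]], grip=[0.6,0.6,0.6,0.6,0.6,0.6,0.6,0.6,0.6,0.6,0.6,0.6])

```text
time: 6.15
ee_pos: [0.5237, -0.0965, 0.2046]
tcp_rot: [-180.0, 0.1, 0.2]
wrist_force: [-0.2, 0.2, -0.6]
opening: 0.0288
grasp_force: 39.6
```

>>> carry_out(linear=[[-0.4,1,0.3],[-0.4,1,0.3],[-0.4,1,0.3],[-0.4,1,0.3],[-0.4,1,0.3],[-0.4,1,0.3],[-0.4,1,0.3],[-0.4,1,0.3],[-0.4,1,0.3],[-0.4,1,0.3],[-0.4,1,0.3],[-0.4,1,0.3]], rotation=[[0,0,0],[0,0,0],[0,0,0],[0,0,0],[0,0,0],[0,0,0],[0,0,0],[0,0,0],[0,0,0],[0,0,0],[0,0,0],[0,0,0]], grip=[0.6,0.6,0.6,0.6,0.6,0.6,0.6,0.6,0.6,0.6,0.6,0.6])

```text
time: 7.35
ee_pos: [0.4332, 0.0628, 0.2778]
tcp_rot: [-176.5, 0.0, 6.1]
wrist_force: [0.6, -0.4, -0.9]
opening: 0.0292
grasp_force: 39.7
```

>>> carry_out(linear=[[0,1,0],[0,0.7,0],[0,0,0],[0,0,0]], rotation=[[0,0,0],[0,0,0],[0,0,0],[0,0,0]], grip=[0.6,0.6,0.6,0.6])

```text
time: 7.75
ee_pos: [0.4362, 0.0772, 0.2768]
tcp_rot: [-175.8, 0.1, 7.4]
wrist_force: [0.3, 0.5, -1.6]
opening: 0.0286
grasp_force: 39.7
```

```bash
python3 - <<'E'
from h import *
o=bot.get_obs();m=bot.camera_model("wrist");im=bot.camera("wrist");cv2.imwrite("pics/w4.png",im);np.save("w4.npy",m["camera_from_world"])
print(o["time"],o["ee_pos"],o["tcp_rot"],o["opening"])
# 0.5 mm/px ortho at inlay floor; pic row 0 = x .64, col 0 = y .31
t=rect(m,im,.38,.64,.06,.32,.009,.00045)
for k in range(0,578,100): cv2.putText(t,str(k),(k,10),0,.35,(0,0,255)),cv2.putText(t,str(k),(0,k+10),0,.35,(0,0,255))
cv2.imwrite("pics/t4.png",t);print(t.shape)
E
```

```text
7.75 [0.43624274 0.07718753 0.27682351] [-1.75770695e+02  7.62891542e-02  7.44582346e+00] 0.028574352729216886
(578, 578, 3)
```

View pics/t4.png

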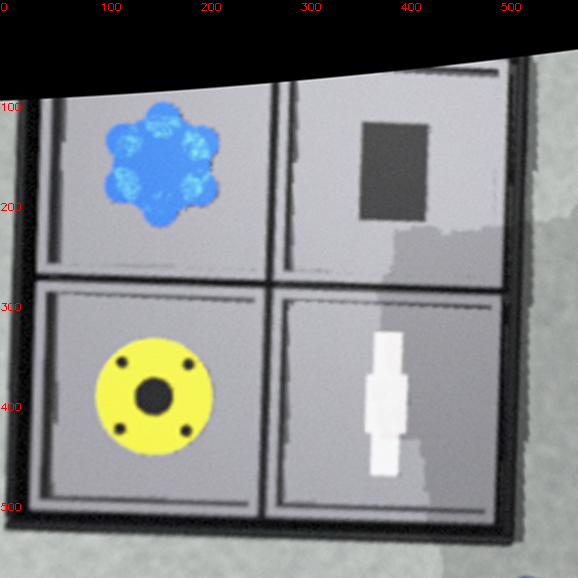

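The rectified tray is clear: cap print (162,165), sensor print (394,171), flange print (154,397) and spindle print (386,404), with the tray yawed about -2°. The arm lagged on that last move, so I'll check the joints.

```bash
python3 - <<'E'
from h import *
o=bot.get_obs();print(o["q"].round(1),o["qd"].round(1),o["ee_pos"],o["tcp_rot"],o["joint_efforts"].round(1))
im=cv2.imread("pics/w4.png");m=bot.camera_model("wrist");m["camera_from_world"]=np.load("w4.npy")
s=.00045;t=rect(m,im,.38,.64,.06,.32,.009,s)
b,g,r=[t[...,i].astype(int) for i in range(3)]
def go(n,mk,box):
    y0,y1,x0,x1=box; z=np.zeros(mk.shape,np.uint8); z[y0:y1,x0:x1]=mk[y0:y1,x0:x1]
    z=cv2.morphologyEx(z,cv2.MORPH_OPEN,np.ones((5,5)))
    c=max(cv2.findContours(z,0,1)[0],key=cv2.contourArea); M=cv2.moments(c); (cx,cy),wh,a=cv2.minAreaRect(c)
    X=lambda u,v:(round(.64-v*s,4),round(.32-u*s,4))
    print(n,"moment",X(M["m10"]/M["m00"],M["m01"]/M["m00"]),"rect",X(cx,cy),np.array(wh)*s,a)
go("cap",(b-r>60),(90,240,85,235));go("fl",(r-b>60),(320,470,80,230))
go("spin",(r>215),(315,490,350,420));go("sen",(r<110),(110,235,345,445))
E
```

```text
[  7.4  -8.6   1.   99.7   4.2 179.9] [-0.2 -0.1  0.   0.  -0.1  0. ] [0.43622473 0.07706581 0.27689162] [-1.75770018e+02  7.03410974e-02  7.43137376e+00] [  0.2 -36.7  46.3  -0.    0.3   0. ]
cap moment (0.5662, 0.2475) rect (0.5662, 0.2475) [0.0509698  0.05591852] 1.301952600479126
fl moment (0.4617, 0.2508) rect (0.4618, 0.2507) [0.0522 0.0522] 90.0
spin moment (0.4586, 0.1465) rect (0.4585, 0.1466) [0.01817743 0.06441479] 1.6846843957901
sen moment (0.5627, 0.143) rect (0.5628, 0.1428) [0.02935985 0.04310823] 2.0454084873199463
```

Joint 6 hit its range, since yaw must be at least q1 in this branch. I'll use yaws of about 90 or 180 over the tray.

>>> carry_out(linear=[[0,0,0],[0,0,0],[0,0,0],[0,0,0]], rotation=[[0,0,1],[0,0,1],[0,0,1],[0,0,0]], grip=[0.6,0.6,0.6,0.6])

```text
time: 8.2
ee_pos: [0.4363, 0.0769, 0.277]
tcp_rot: [-175.7, 0.1, 31.5]
wrist_force: [0.8, 0.1, -0.3]
opening: 0.0283
grasp_force: 39.6
```

```bash
python3 - <<'E'
from h import *
o=bot.get_obs();print(o["q"].round(1),o["ee_pos"],o["tcp_rot"])
D=R.from_euler("xyz",[180,0,90],degrees=True)*R.from_euler("xyz",o["tcp_rot"],degrees=True).inv()
print((D.as_rotvec(degrees=True)/8).round(3)); U=R.from_euler("xyz",[180,0,o["tcp_rot"][2]],degrees=True)*R.from_euler("xyz",o["tcp_rot"],degrees=True).inv();print((U.as_rotvec(degrees=True)/8).round(3))
E
```

```text
[  7.6  -6.9   2.5 101.2   3.9 156. ] [0.43631098 0.07694778 0.27696483] [-1.75749404e+02  6.37770908e-02  3.15327786e+01]
[-0.264 -0.488  7.305]
[-0.449 -0.285  0.   ]
```

>>> carry_out(linear=[[0,0,0],[0.6,0.8,0],[0.7,1,-0.5],[0.7,0.95,-0.8],[0.75,0.95,-0.8],[0.75,0.95,-0.8],[0.75,0.95,-0.8],[0.75,0.95,-0.8],[0.75,0.95,-0.8],[0.75,1,-0.8],[0,0,0],[0,0,0]], rotation=[[-0.45,-0.285,0],[0,0,0],[0,0,0.98],[0,0,0.98],[0,0,0.98],[0,0,0.98],[0,0,0],[0,0,0],[0,0,0],[0,0,0],[0,0,0],[0,0,0]], grip=[0.6,0.6,0.6,0.6,0.6,0.6,0.6,0.6,0.6,0.6,0.6,0.6])

```text
time: 9.4
ee_pos: [0.5659, 0.247, 0.1545]
tcp_rot: [-180.0, 0.0, 62.6]
wrist_force: [0.1, -0.6, -0.7]
opening: 0.0287
grasp_force: 39.8
```

```bash
python3 - <<'E'
from h import *
o=bot.get_obs();print(o["ee_pos"],o["tcp_rot"]);m=bot.camera_model("wrist")
im=bot.camera("wrist");cv2.imwrite("pics/w5.png",im)
p=o["ee_pos"]
# held hub top is at z = tcp+.015
mk=cv2.inRange(cv2.cvtColor(im,cv2.COLOR_BGR2HSV),(100,120,60),(130,255,255))
print(proj(m,[p+[0,0,.015],p+[0,0,-.0205]]))
E
```

```text
[0.56588282 0.24700752 0.15448886] [-1.79961100e+02  3.77346727e-02  6.26379192e+01]
[[314.2345744  354.51335713]
 [314.21826789 307.522988  ]]
```

View pics/w5.png

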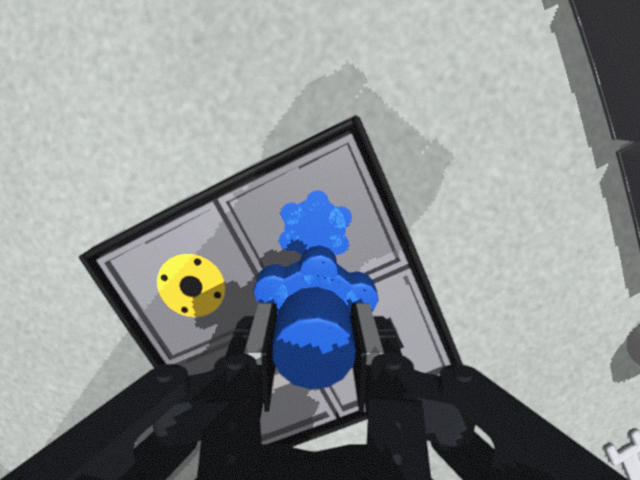

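The cap is held straight, with its hub top at about (314,350). The cap print at (316,225) and flange print at (190,286) are visible, so I can cross-check positions.

```bash
python3 - <<'E'
from h import *
m=bot.camera_model("wrist");im=cv2.imread("pics/w5.png").astype(int)
b,g,r=[im[...,i] for i in range(3)]
t=rect(m,im.astype(np.uint8),.40,.64,.18,.32,.009,.0005).astype(int)
mk=((t[...,2]-t[...,0])>60).astype(np.uint8);mk=cv2.morphologyEx(mk,cv2.MORPH_CLOSE,np.ones((9,9)))
c=max(cv2.findContours(mk,0,1)[0],key=cv2.contourArea);(u,v),rad=cv2.minEnclosingCircle(c)
print("flange print",.64-v*.0005,.32-u*.0005,rad*.0005)
print("cap print guess",ray(m,[(316,225),(190,286)],.009).round(4))
E
```

```text
flange print 0.4611642303466797 0.2489973602294922 0.026638244628906252
cap print guess [[0.5681 0.2477 0.009 ]
 [0.4608 0.2491 0.009 ]]
```

>>> carry_out(linear=[[0,-0.03,-0.5],[0,0,-1],[0,0,-1],[0,0,-1],[0,0,-1],[0,0,-0.7],[0,0,-0.4],[0,0,-0.3],[0,0,-0.1],[0,0,0],[0,0,0]], rotation=[[0,0,0],[0,0,0],[0,0,0],[0,0,0],[0,0,0],[0,0,0],[0,0,0],[0,0,0],[0,0,0],[0,0,0],[0,0,0]], grip=[0.6,0.6,0.6,0.6,0.6,0.6,0.6,0.6,0.6,0.6,0.6])

```text
time: 10.55
ee_pos: [0.5665, 0.2467, 0.036]
tcp_rot: [179.9, -0.1, 62.8]
wrist_force: [0.3, -1.5, -0.3]
opening: 0.0286
grasp_force: 39.8
```

>>> carry_out(linear=[[-0.03,0,-0.08],[0,0,0],[0,0,0],[0,0,0],[0,0,0],[0,0,0.5],[0,0,1],[0,0,1],[0,0,1],[0,0,1],[0,0,1],[-0.5,-0.5,0.5]], rotation=[[0,0,0],[0,0,0],[0,0,0],[0,0,0],[0,0,0],[0,0,0],[0,0,0],[0,0,0],[0,0,0],[0,0,0],[0,0,0],[0,0,0]], grip=[0.6,0.6,0.1,0,0,0,0,-0.3,-0.6,-1,-1,-1])

```text
time: 11.75
ee_pos: [0.5564, 0.2373, 0.1562]
tcp_rot: [179.9, -0.2, 62.8]
wrist_force: [-0.2, 0.6, 0.2]
opening: 0.0857
grasp_force: 0.0
```

```bash
cat >> h.py <<'E'
def trayview(name):
    o=bot.get_obs();m=bot.camera_model("wrist");im=bot.camera("wrist");cv2.imwrite(f"pics/{name}_raw.png",im)
    print(o["time"],o["ee_pos"],o["tcp_rot"])
    np.save(name+".npy",m["camera_from_world"]);return m,im
E
python3 - <<'E'
from h import *
m,im=trayview("w6")
cv2.imwrite("pics/t6.png",np.hstack([tile(m,im,.5657,.2464,.049),tile(m,im,.5657,.2464,.009)]))
E
```

```text
11.75 [0.55644354 0.2373182  0.15615587] [ 1.79881823e+02 -1.73762819e-01  6.28279557e+01]
```

View pics/t6.png

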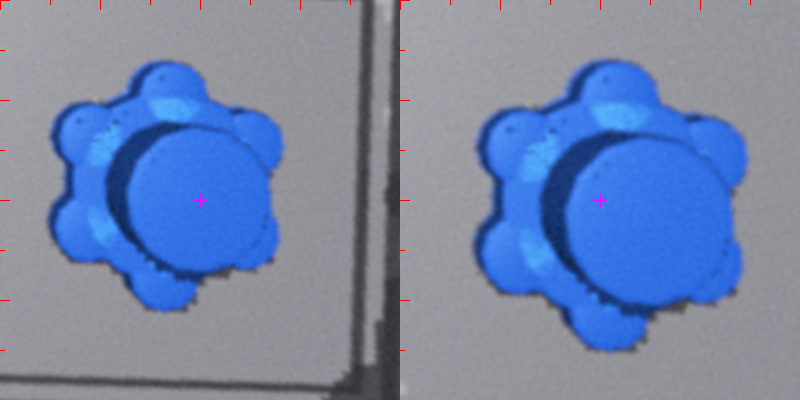

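The cap sits upright in its inlay with the hub top at the aimed point and the print fully hidden. Next is the flange.

>>> carry_out(linear=[[-0.1,-0.5,0],[-0.15,-1,0],[-0.15,-1,0],[-0.15,-1,0],[-0.15,-1,0],[-0.15,-1,0],[-0.15,-1,0],[-0.15,-1,0],[-0.15,-1,0],[-0.15,-1,0],[-0.15,-1,0],[-0.15,-1,0]], rotation=[[0,0,0],[0,0,0],[0,0,0],[0,0,0],[0,0,0],[0,0,-0.5],[0,0,-0.5],[0,0,-0.5],[0,0,-0.5],[0,0,-0.5],[0,0,-0.5],[0,0,-0.5]], grip=[-1,-1,-1,-1,-1,-1,-1,-1,-1,-1,-1,-1])

```text
time: 13.0
ee_pos: [0.5195, 0.0046, 0.1528]
tcp_rot: [-180.0, 0.0, 34.6]
wrist_force: [-0.4, -0.5, -0.6]
opening: 0.0852
grasp_force: 0.0
```

>>> carry_out(linear=[[-0.1,-1,0],[-0.1,-1,0],[-0.1,-1,0],[-0.1,-1,0],[-0.1,-1,0],[0,-0.4,0],[0,0,0],[0,0,0]], rotation=[[0,0,-0.4],[0,0,-0.4],[0,0,-0.4],[0,0,-0.4],[0,0,-0.2],[0,0,0],[0,0,0],[0,0,0]], grip=[-1,-1,-1,-1,-1,-1,-1,-1])

```text
time: 13.8
ee_pos: [0.5103, -0.1014, 0.1534]
tcp_rot: [-180.0, -0.0, 20.4]
wrist_force: [0.1, 0.3, 0.3]
opening: 0.0853
grasp_force: 0.0
```

```bash
python3 - <<'E'
from h import *
m,im=trayview("w7")
t=np.hstack([tile(m,im,.594,-.068,.029),tile(m,im,.594,-.068,.008)])
cv2.imwrite("pics/t7.png",t)
g=cv2.medianBlur(cv2.cvtColor(t[:,:400],cv2.COLOR_BGR2GRAY),5)
print(cv2.HoughCircles(g,cv2.HOUGH_GRADIENT,1,20,param1=80,param2=15,minRadius=75,maxRadius=95))
E
```

```text
13.8 [ 0.51025197 -0.10138151  0.15339212] [-1.79991453e+02 -1.97316257e-02  2.04088897e+01]
[[[203.5 198.5  81. ]
  [237.5 222.5  85.6]
  [203.5 241.5  86.7]
  [228.5 177.5  83.2]]]
```

View pics/t7.png

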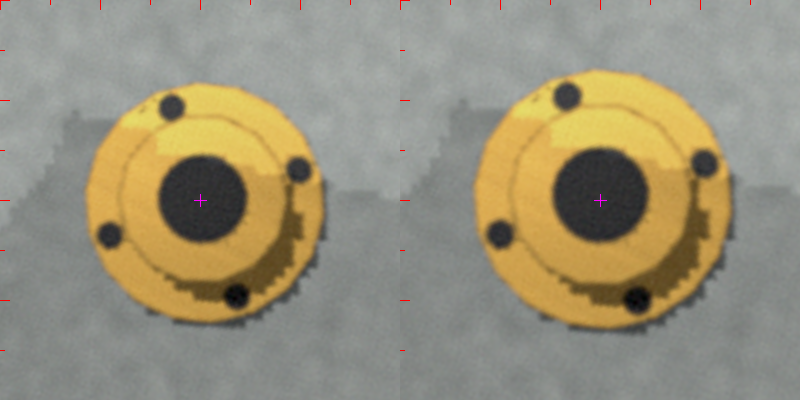

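The flange's bore is at tile (202,198) and its foot agrees, giving (0.5943,-0.0686). It needs about +24° to match the print's bolt holes.

>>> carry_out(linear=[[0.5,0.2,0],[1,0.4,-0.6],[1,0.4,-1],[1,0.4,-1],[0.7,0.24,-1],[0,0,-1],[0,0,-1],[0,0,-0.8],[0,0,-0.35],[0,0,0],[0,0,0]], rotation=[[0,0,0],[0,0,0],[0,0,0],[0,0,0],[0,0,0],[0,0,0],[0,0,0],[0,0,0],[0,0,0],[0,0,0],[0,0,0]], grip=[-1,-1,-1,-1,-1,-0.7,-0.4,-0.4,-0.4,-0.4,-0.4])

```text
time: 14.95
ee_pos: [0.5951, -0.0683, 0.0194]
tcp_rot: [180.0, -0.1, 20.4]
wrist_force: [-0.1, 0.4, -0.3]
opening: 0.0598
grasp_force: 0.0
```

>>> carry_out(linear=[[-0.03,0,-0.04],[0,0,0],[0,0,0],[0,0,0],[0,0,0],[0,0,0],[0,0,0.5],[0,0,1],[0,0,1],[0,0,1],[0,0,1],[-0.4,0.8,1]], rotation=[[0,0,0],[0,0,0],[0,0,0],[0,0,0],[0,0,0],[0,0,0],[0,0,0],[0,0,0],[0,0,0],[0,0,0],[0,0,0],[0,0,0]], grip=[-0.4,0,0.4,0.6,0.6,0.6,0.6,0.6,0.6,0.6,0.6,0.6], grip_force=50)

```text
time: 16.15
ee_pos: [0.586, -0.0536, 0.1287]
tcp_rot: [180.0, -0.0, 20.3]
wrist_force: [-0.9, -0.1, -2.1]
opening: 0.0322
grasp_force: 49.9
```

>>> carry_out(linear=[[-0.4,1,0.3],[-0.4,1,0],[-0.4,1,0],[-0.4,1,0],[-0.4,1,0],[-0.4,1,0],[-0.4,1,0],[-0.4,1,0],[-0.4,1,0],[-0.4,1,0],[-0.4,1,0],[-0.4,1,0]], rotation=[[0,0,0.2],[0,0,0.4],[0,0,0.4],[0,0,0.4],[0,0,0.4],[0,0,0.4],[0,0,0.4],[0,0,0.4],[0,0,0],[0,0,0],[0,0,0],[0,0,0]], grip=[0.6,0.6,0.6,0.6,0.6,0.6,0.6,0.6,0.6,0.6,0.6,0.6])

```text
time: 17.35
ee_pos: [0.4893, 0.188, 0.1341]
tcp_rot: [180.0, -0.0, 44.4]
wrist_force: [0.0, -0.2, -2.4]
opening: 0.0322
grasp_force: 49.9
```

>>> carry_out(linear=[[-0.4,1,0],[-0.4,1,0],[-0.4,1,0],[-0.2,0,0],[0,0,0],[0,0,0]], rotation=[[0,0,0],[0,0,0],[0,0,0],[0,0,0],[0,0,0],[0,0,0]], grip=[0.6,0.6,0.6,0.6,0.6,0.6])

```text
time: 17.95
ee_pos: [0.462, 0.2468, 0.1341]
tcp_rot: [180.0, -0.0, 44.4]
wrist_force: [0.2, 0.0, -1.0]
opening: 0.032
grasp_force: 50.0
```

```bash
python3 - <<'E'
from h import *
m,im=trayview("w8")
t=rect(m,im,.40,.64,.06,.32,.009,.0005)
cv2.imwrite("pics/t8.png",np.hstack([im,cv2.copyMakeBorder(t,0,0,0,0,0)] if 0 else [im]))
b,g,r=[t[...,i].astype(int) for i in range(3)]
mk=((r>215)&(b>200)).astype(np.uint8)
for c in cv2.findContours(mk,0,1)[0]:
    if cv2.contourArea(c)>1000: (u,v),wh,a=cv2.minAreaRect(c); print("white",.64-v*.0005,.32-u*.0005,np.array(wh)*.0005,a)
E
```

```text
17.95 [0.46203405 0.24681151 0.13405582] [ 1.79970577e+02 -3.72969122e-02  4.43814972e+01]
white 0.469 0.14475 [0.043  0.0185] 90.0
```

View pics/t8.png

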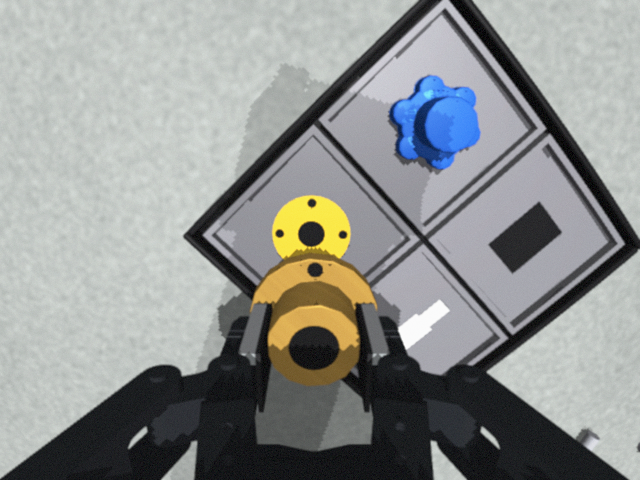

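The flange is held well (bore at (315,348)), its print's centre is visible at (312,235), and the cap is seated. Checking the target.

```bash
python3 - <<'E'
from h import *
m=bot.camera_model("wrist");im=cv2.imread("pics/t8.png")
p=bot.get_obs()["ee_pos"]
k=(im[215:255,292:332].max(2)<90).astype(np.uint8);M=cv2.moments(k,True);c=(292+M["m10"]/M["m00"],215+M["m01"]/M["m00"])
print("print",c,ray(m,c,.009),"held",ray(m,(315,348),p[2]+.0105),p)
k=(im[195:280,480:570].max(2)<80).astype(np.uint8);M=cv2.moments(k,True);c=(480+M["m10"]/M["m00"],195+M["m01"]/M["m00"]);print("sensor print",ray(m,c,.009))
print("cap hub",ray(m,(453,124.5),.049))
E
```

```text
print (310.87974683544303, 233.5801687763713) [[0.46190519 0.24937277 0.009     ]] held [[0.46210359 0.24626332 0.14453965]] [0.46216444 0.24673636 0.13403965]
sensor print [[0.56324782 0.14187253 0.009     ]]
cap hub [[0.56665982 0.24581564 0.049     ]]
```

>>> carry_out(linear=[[-0.02,0.14,-0.5],[0,0,-1],[0,0,-1],[0,0,-1],[0,0,-0.8],[0,0,-0.5],[0,0,-0.3],[0,0,-0.15],[0,0,0],[0,0,0]], rotation=[[0,0,0],[0,0,0],[0,0,0],[0,0,0],[0,0,0],[0,0,0],[0,0,0],[0,0,0],[0,0,0],[0,0,0]], grip=[0.6,0.6,0.6,0.6,0.6,0.6,0.6,0.6,0.6,0.6])

```text
time: 19.0
ee_pos: [0.4619, 0.2503, 0.0296]
tcp_rot: [180.0, -0.1, 44.4]
wrist_force: [0.1, -0.5, -2.6]
opening: 0.032
grasp_force: 50.0
```

>>> carry_out(linear=[[0,-0.03,-0.07],[0,0,0],[0,0,0],[0,0,0],[0,0,0],[0,0,0.5],[0,0,1],[0,0,1],[0,0,1],[0,0,1],[0,0,1],[0,0,1]], rotation=[[0,0,0],[0,0,0],[0,0,0],[0,0,0],[0,0,0],[0,0,0],[0,0,0],[0,0,0],[0,0,0],[0,0,0],[0,0,0],[0,0,0]], grip=[0.6,0.6,0,-0.1,-0.1,-0.1,-0.1,-0.3,-0.6,-1,-1,-1])

```text
time: 20.2
ee_pos: [0.4615, 0.2495, 0.1593]
tcp_rot: [180.0, -0.1, 44.4]
wrist_force: [0.2, 0.0, -0.8]
opening: 0.0856
grasp_force: 0.0
```

>>> carry_out(linear=[[0.2,-0.6,0],[0.2,-0.6,0],[0.2,-0.6,0],[0.2,-0.6,0],[0.2,-0.6,0],[0.2,-0.6,0],[0.2,-0.6,0],[0.2,-0.6,0],[0.2,-0.6,0],[0.2,-0.6,0],[0.2,-0.6,0],[0.2,-0.6,0]], rotation=[[0,0,0.4],[0,0,0.98],[0,0,0.98],[0,0,0.98],[0,0,0.98],[0,0,0.98],[0,0,0.98],[0,0,0.98],[0,0,0.98],[0,0,0.98],[0,0,0.98],[0,0,0.98]], grip=[-1,-1,-1,-1,-1,-1,-1,-1,-1,-1,-1,-1])

```text
time: 21.4
ee_pos: [0.5097, 0.1051, 0.1584]
tcp_rot: [179.9, -0.0, 134.2]
wrist_force: [-0.8, 0.0, -0.2]
opening: 0.0851
grasp_force: 0.0
```

>>> carry_out(linear=[[0.2,-0.6,0],[0.2,-0.6,0],[0.2,-0.6,0],[0.2,-0.6,0],[0.2,-0.6,0],[0.2,-0.6,0],[0.2,-0.6,0],[0.2,-0.6,0],[0.2,-0.6,0],[0.2,-0.6,0],[0,-0.6,0],[0,0,0]], rotation=[[0,0,0.98],[0,0,0.98],[0,0,0.98],[0,0,0.98],[0,0,0.98],[0,0,0.98],[0,0,0.98],[0,0,0.98],[0,0,0.98],[0,0,0],[0,0,0],[0,0,0]], grip=[-1,-1,-1,-1,-1,-1,-1,-1,-1,-1,-1,-1])

```text
time: 22.6
ee_pos: [0.5495, -0.0277, 0.1577]
tcp_rot: [180.0, -0.0, -155.9]
wrist_force: [-0.2, -0.0, -0.4]
opening: 0.0853
grasp_force: 0.0
```

```bash
python3 - <<'E'
from h import *
m,im=trayview("w9")
tp=bot.camera_model("top"); ti=bot.camera("top")
cv2.imwrite("pics/t9.png",np.hstack([tile(m,im,.4746,-.0656,.009),tile(tp,ti,.462,.2494,.03,.08,.0004)]))
print(bot.get_obs()["q"].round(1))
E
```

```text
22.6 [ 0.54948798 -0.02770647  0.15772782] [ 1.79993813e+02 -4.57376969e-02 -1.55856143e+02]
[ -2.8   4.1   0.2  86.1   0.  -27. ]
```

View pics/t9.png

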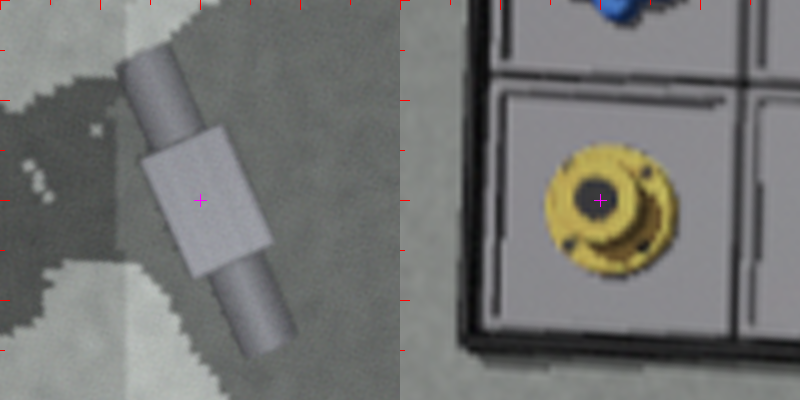

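Left: spindle mid-point at tile (208,200), so (0.4746,-0.067) with yaw 23.8°. Right: the flange sits upright within its inlay, print covered.

>>> carry_out(linear=[[-0.6,-0.3,0],[-1,-0.5,-0.6],[-1,-0.55,-1],[-1,-0.55,-1],[-0.15,-0.07,-1],[0,0,-1],[0,0,-1],[0,0,-1],[0,0,-0.5],[0,0,-0.2],[0,0,0],[0,0,0]], rotation=[[0,0,-0.03],[0,0,0],[0,0,0],[0,0,0],[0,0,0],[0,0,0],[0,0,0],[0,0,0],[0,0,0],[0,0,0],[0,0,0],[0,0,0]], grip=[-1,-1,-1,-1,-0.5,-0.3,-0.1,-0.1,-0.1,-0.1,-0.1,-0.1])

```text
time: 23.9
ee_pos: [0.475, -0.0659, 0.0124]
tcp_rot: [-180.0, 0.0, -155.8]
wrist_force: [-0.8, -0.7, 1.0]
opening: 0.0468
grasp_force: 0.0
```

>>> carry_out(linear=[[0,0,-0.08],[0,0,0],[0,0,0],[0,0,0],[0,0,0],[0,0,0],[0,0,0.5],[0,0,1],[0,0,1],[0,0,1],[0,0,1],[0,0,0.5]], rotation=[[0,0,0],[0,0,0],[0,0,0],[0,0,0],[0,0,0],[0,0,0],[0,0,0],[0,0,0],[0,0,0],[0,0,0],[0,0,0],[0,0,0]], grip=[-0.1,0.4,0.7,0.8,0.8,0.8,0.8,0.8,0.8,0.8,0.8,0.8], grip_force=50)

```text
time: 25.1
ee_pos: [0.475, -0.0659, 0.1118]
tcp_rot: [-180.0, 0.0, -155.8]
wrist_force: [0.6, -0.4, -1.0]
opening: 0.0168
grasp_force: 48.9
```

>>> carry_out(linear=[[0,0.6,0],[0,1,0],[-0.1,1,0],[-0.1,1,0],[-0.1,1,0],[-0.1,1,0],[-0.1,1,0],[-0.1,1,0],[-0.1,1,0],[-0.1,1,0],[0,1,0],[0,0,0]], rotation=[[0,0,0],[0,0,-0.5],[0,0,-0.5],[0,0,-0.5],[0,0,-0.5],[0,0,-0.5],[0,0,-0.5],[0,0,-0.26],[0,0,0],[0,0,0],[0,0,0],[0,0,0]], grip=[0.8,0.8,0.8,0.8,0.8,0.8,0.8,0.8,0.8,0.8,0.8,0.8])

```text
time: 26.3
ee_pos: [0.4576, 0.1482, 0.1087]
tcp_rot: [180.0, -0.1, 178.2]
wrist_force: [0.4, -1.1, -0.7]
opening: 0.0165
grasp_force: 49.0
```

```bash
python3 - <<'E'
from h import *
m,im=trayview("w10")
E
```

```text
26.3 [0.45760612 0.14824968 0.10868075] [ 1.79982459e+02 -1.41528465e-01  1.78214788e+02]
```

View pics/w10_raw.png

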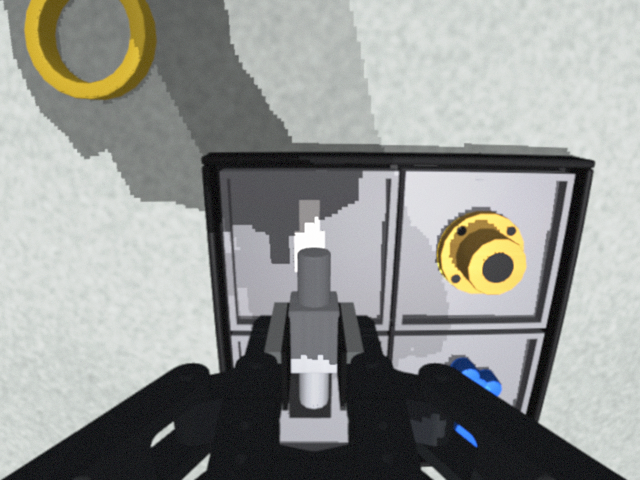

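The spindle is gripped at its hub. The print's far end is visible at (309.5,200) and the held spindle's far end at (314,249).

```bash
python3 - <<'E'
from h import *
m=bot.camera_model("wrist");p=bot.get_obs()["ee_pos"]
d=np.array([np.cos(np.radians(-1.9)),np.sin(np.radians(-1.9)),0])
print(p,"print c",ray(m,(309.5,200),.009)+.032*d,"held c",ray(m,(314,249.5),p[2]+.004)+.032*d)
print("flange",ray(m,(496.5,267.5),.038))
E
```

```text
[0.4576731  0.14723832 0.10875366] print c [[0.4593751  0.14504238 0.009     ]] held c [[0.45501931 0.14759762 0.11275366]]
flange [[0.46224315 0.24910825 0.038     ]]
```

```bash
python3 - <<'E'
from h import *
m=bot.camera_model("wrist");p=bot.get_obs()["ee_pos"];im=cv2.imread("pics/w10_raw.png")
print(im[235:420,314].max(1).tolist())
for r in (296,303,372): print(r,ray(m,(314,r),p[2]+.007))
print(ray(m,(314,408),p[2]-.002)-.032, proj(m,[p]))
cv2.imwrite("pics/c10.png",cv2.resize(im[190:440,240:400],None,fx=2.4,fy=2.4,interpolation=2))
E
```

```text
[254, 254, 254, 253, 254, 254, 254, 254, 253, 254, 255, 255, 189, 94, 88, 92, 93, 88, 94, 92, 93, 100, 112, 119, 125, 117, 117, 116, 118, 118, 117, 116, 116, 114, 120, 116, 120, 117, 116, 118, 118, 113, 118, 118, 118, 118, 117, 117, 118, 118, 122, 116, 119, 116, 117, 117, 118, 118, 116, 118, 119, 120, 118, 119, 120, 118, 115, 118, 116, 117, 117, 115, 107, 99, 96, 98, 114, 118, 121, 126, 126, 125, 123, 125, 124, 124, 127, 122, 125, 125, 126, 123, 125, 127, 126, 124, 126, 123, 126, 123, 123, 121, 124, 123, 122, 123, 122, 121, 128, 122, 121, 121, 121, 125, 122, 126, 123, 122, 124, 123, 125, 121, 120, 120, 153, 224, 237, 238, 236, 235, 234, 234, 235, 236, 233, 234, 231, 225, 223, 226, 228, 227, 227, 226, 226, 225, 226, 226, 224, 226, 226, 226, 227, 228, 227, 227, 225, 227, 226, 225, 227, 226, 226, 226, 226, 226, 227, 226, 227, 225, 224, 222, 220, 178, 102, 60, 50, 54, 49, 49, 49, 52, 88, 152, 190]
296 [[0.43909861 0.14815476 0.11575366]]
303 [[0.44179443 0.14807135 0.11575366]]
372 [[0.47049127 0.14718405 0.11575366]]
[[0.46292531 0.11444886 0.07475366]] [[313.05903027 332.5774293 ]]
```

View pics/c10.png

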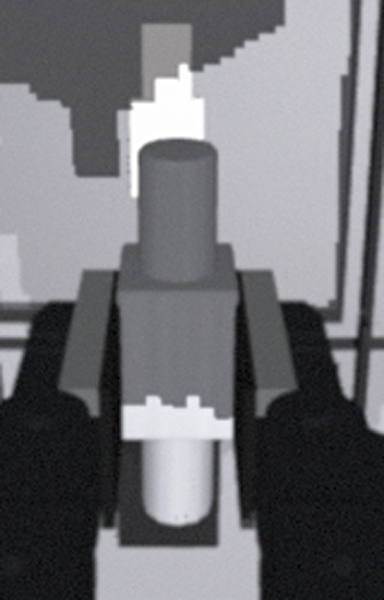

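```bash
python3 - <<'E'
from h import *
m=bot.camera_model("wrist");p=bot.get_obs()["ee_pos"]
a=ray(m,[(314,310.5),(314,371.8)],p[2]+.0075)[:,0];print("hub",a,a.mean(),a[1]-a[0])
for r,dz in((252.5,-.0015),(248,-.0075)): print(ray(m,(314,r),p[2]+dz)[0]+[.032,0,0],p)
E
```

```text
hub [0.44446488 0.47004449] 0.4572546856409606 0.025579617210701677
[0.45803455 0.14857798 0.10725366] [0.4576731  0.14723832 0.10875366]
[0.45834999 0.14858153 0.10125366] [0.4576731  0.14723832 0.10875366]
```

>>> carry_out(linear=[[0.06,-0.115,0],[0,0,-0.6],[0,0,-1],[0,0,-1],[0,0,-0.8],[0,0,-0.5],[0,0,-0.3],[0,0,-0.15],[0,0,0],[0,0,0]], rotation=[[0,0,0],[0,0,0],[0,0,0],[0,0,0],[0,0,0],[0,0,0],[0,0,0],[0,0,0],[0,0,0],[0,0,0]], grip=[0.8,0.8,0.8,0.8,0.8,0.8,0.8,0.8,0.8,0.8])

```text
time: 27.35
ee_pos: [0.4601, 0.1439, 0.0235]
tcp_rot: [180.0, 0.0, 178.1]
wrist_force: [0.2, -0.2, -1.8]
opening: 0.0166
grasp_force: 49.0
```

>>> carry_out(linear=[[0,0,-0.1],[0,0,0]], rotation=[[0,0,0],[0,0,0]], grip=[0.8,0.8])

```text
time: 27.55
ee_pos: [0.4599, 0.1439, 0.0211]
tcp_rot: [180.0, -0.0, 178.1]
wrist_force: [-1.0, 0.4, -2.7]
opening: 0.0167
grasp_force: 49.0
```

>>> carry_out(linear=[[0,0,0]], rotation=[[0,0,0]], grip=[0.8])

```text
time: 27.65
ee_pos: [0.4598, 0.1439, 0.021]
tcp_rot: [180.0, -0.0, 178.1]
wrist_force: [0.7, 0.0, -1.0]
opening: 0.017
grasp_force: 49.0
```

>>> carry_out(linear=[[-0.04,0.07,-0.03],[0,0,0],[0,0,0],[0,0,0],[0,0,0],[0,0,0],[0,0,0.5],[0,0,1],[0,0,1],[0,0,1],[0,0,1],[0,0,1]], rotation=[[0,0,0],[0,0,0],[0,0,0],[0,0,0],[0,0,0],[0,0,0],[0,0,0],[0,0,0],[0,0,0],[0,0,0],[0,0,0],[0,0,0]], grip=[0.8,0.8,0.8,0.4,0.2,0.2,0.2,0.2,0,-0.5,-1,-1])

```text
time: 28.85
ee_pos: [0.459, 0.1452, 0.1321]
tcp_rot: [180.0, 0.0, 178.1]
wrist_force: [0.1, -0.7, -0.9]
opening: 0.0835
grasp_force: 0.0
```

```bash
python3 - <<'E'
from h import *
m,im=trayview("w11")
cv2.imwrite("pics/t11.png",np.hstack([tile(m,im,.459,.1453,.009,.05,.00025),tile(m,im,.459,.1453,.018,.05,.00025)]))
E
```

```text
28.85 [0.45898741 0.14522566 0.13205049] [1.79966409e+02 4.42733589e-03 1.78073993e+02]
```

View pics/t11.png

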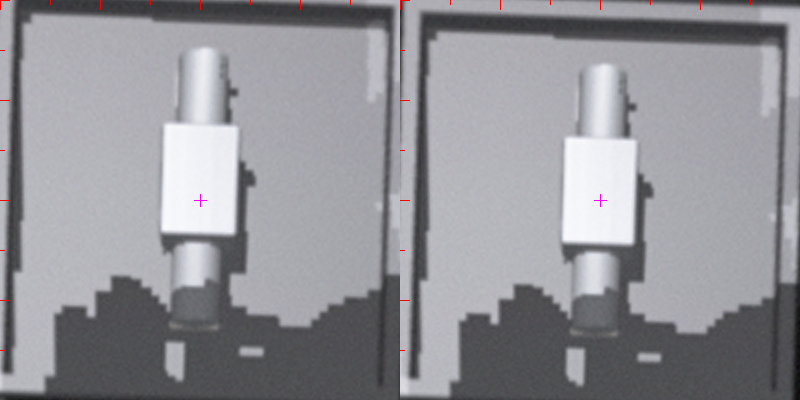

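The spindle lies flat in its inlay, along and covering the print, with no print showing beside it. Now the sensor.

>>> carry_out(linear=[[0.1,-0.5,0.3],[0.15,-1,0.3],[0.15,-1,0.3],[0.15,-1,0],[0.15,-1,0],[0.15,-1,0],[0.15,-1,0],[0.15,-1,0],[0.15,-1,0],[0.15,-1,0],[0.15,-1,0],[0.15,-1,0]], rotation=[[0,0,0],[0,0,0],[0,0,0],[0,0,0],[0,0,0],[0,0,0],[0,0,0],[0,0,-0.4],[0,0,-0.4],[0,0,-0.4],[0,0,-0.4],[0,0,-0.4]], grip=[-1,-1,-1,-1,-1,-1,-1,-1,-1,-1,-1,-1])

```text
time: 30.1
ee_pos: [0.4935, -0.0862, 0.1479]
tcp_rot: [180.0, -0.1, 161.9]
wrist_force: [0.2, 0.7, -0.2]
opening: 0.0853
grasp_force: 0.0
```

>>> carry_out(linear=[[0.15,-1,0],[0.15,-1,0],[0.15,-1,0],[0.15,-1,0],[0.15,-1,0],[0.15,-1,0],[0.15,-1,0],[0.15,-1,0],[0.15,-1,0],[0.15,-1,0],[0.15,-1,0],[0.15,-1,0]], rotation=[[0,0,-0.45],[0,0,0],[0,0,0],[0,0,0],[0,0,0],[0,0,0],[0,0,0],[0,0,0],[0,0,0],[0,0,0],[0,0,0],[0,0,0]], grip=[-1,-1,-1,-1,-1,-1,-1,-1,-1,-1,-1,-1])

```text
time: 31.3
ee_pos: [0.5296, -0.3262, 0.1479]
tcp_rot: [180.0, -0.1, 158.5]
wrist_force: [-0.3, 0.0, 0.6]
opening: 0.0858
grasp_force: 0.0
```

>>> carry_out(linear=[[0.1,-1,0],[0,-0.9,0],[0,0,0],[0,0,0]], rotation=[[0,0,0],[0,0,0],[0,0,0],[0,0,0]], grip=[-1,-1,-1,-1])

```text
time: 31.7
ee_pos: [0.5314, -0.3632, 0.1477]
tcp_rot: [180.0, -0.1, 158.4]
wrist_force: [0.7, 0.2, -0.7]
opening: 0.0854
grasp_force: 0.0
```

```bash
python3 - <<'E'
from h import *
m,im=trayview("w12")
cv2.imwrite("pics/t12.png",np.hstack([tile(m,im,.449,-.336,.034),cv2.resize(im,None,fx=.625,fy=.625)[:400].copy() if 0 else cv2.copyMakeBorder(cv2.resize(im,(400,300)),0,100,0,0,0)]))
E
```

```text
31.7 [ 0.53141149 -0.36320617  0.14773374] [ 1.79960868e+02 -1.05932964e-01  1.58424349e+02]
```

View pics/t12.png

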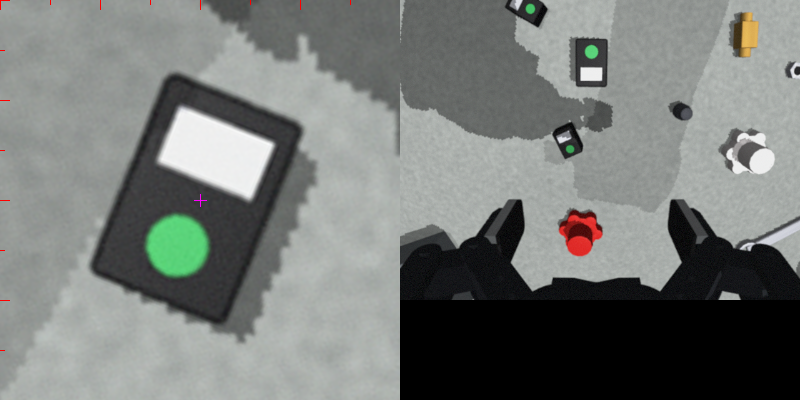

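The target sensor's top face is centred at tile (197,198), giving (0.4494,-0.3354) with yaw -21.5°. It is the largest, and the fingers have clearance.

>>> carry_out(linear=[[-0.6,0.2,0],[-1,0.3,-0.4],[-1,0.35,-0.6],[-1,0.35,-1],[-0.5,0.19,-1],[0,0,-1],[0,0,-1],[0,0,-1],[0,0,-0.5],[0,0,-0.2],[0,0,0],[0,0,0]], rotation=[[0,0,0],[0,0,0],[0,0,0],[0,0,0],[0,0,0],[0,0,0],[0,0,0],[0,0,0],[0,0,0],[0,0,0],[0,0,0],[0,0,0]], grip=[-1,-1,-1,-1,-0.7,-0.4,-0.4,-0.4,-0.4,-0.4,-0.4,-0.4])

```text
time: 32.95
ee_pos: [0.4504, -0.3352, 0.0153]
tcp_rot: [180.0, 0.0, 158.5]
wrist_force: [0.1, -0.2, -0.1]
opening: 0.0596
grasp_force: 0.0
```

>>> carry_out(linear=[[-0.05,0,0],[0,0,0],[0,0,0],[0,0,0],[0,0,0],[0,0,0.5],[0,0,1],[0,0,1],[0,0,1],[0,0,1],[0,0,1],[0.2,0.9,0.5]], rotation=[[0,0,0],[0,0,0],[0,0,0],[0,0,0],[0,0,0],[0,0,0],[0,0,0],[0,0,0],[0,0,0],[0,0,0],[0,0,0],[0,0,0]], grip=[-0.4,0.1,0.4,0.6,0.6,0.6,0.6,0.6,0.6,0.6,0.6,0.6], grip_force=50)

```text
time: 34.15
ee_pos: [0.453, -0.3182, 0.1364]
tcp_rot: [-180.0, 0.1, 158.4]
wrist_force: [0.6, -0.1, -0.9]
opening: 0.0292
grasp_force: 50.0
```

>>> carry_out(linear=[[0.2,1,0],[0.2,1,0],[0.2,1,0],[0.2,1,0],[0.2,1,0],[0.2,1,0],[0.2,1,0],[0.2,1,0],[0.2,1,0],[0.2,1,0],[0.2,1,0],[0.2,1,0]], rotation=[[0,0,0],[0,0,0.4],[0,0,0.4],[0,0,0.4],[0,0,0.4],[0,0,0.4],[0,0,0.45],[0,0,0],[0,0,0],[0,0,0],[0,0,0],[0,0,0]], grip=[0.6,0.6,0.6,0.6,0.6,0.6,0.6,0.6,0.6,0.6,0.6,0.6])

```text
time: 35.35
ee_pos: [0.5008, -0.0761, 0.1347]
tcp_rot: [180.0, -0.1, 178.1]
wrist_force: [-0.1, -0.6, -0.5]
opening: 0.0289
grasp_force: 49.9
```

>>> carry_out(linear=[[0.3,1,0],[0.3,1,0],[0.3,1,0],[0.3,1,0],[0.3,1,0],[0.3,1,0],[0.3,1,0],[0.3,1,0],[0.3,1,0],[0.3,1,0],[0.1,0.9,0],[0,0,0]], rotation=[[0,0,0],[0,0,0],[0,0,0],[0,0,0],[0,0,0],[0,0,0],[0,0,0],[0,0,0],[0,0,0],[0,0,0],[0,0,0],[0,0,0]], grip=[0.6,0.6,0.6,0.6,0.6,0.6,0.6,0.6,0.6,0.6,0.6,0.6])

```text
time: 36.55
ee_pos: [0.5628, 0.1429, 0.1342]
tcp_rot: [180.0, -0.1, 178.2]
wrist_force: [0.2, -0.0, -1.3]
opening: 0.0293
grasp_force: 49.9
```

```bash
python3 - <<'E'
from h import *
m,im=trayview("w13");p=bot.get_obs()["ee_pos"]
# print: dark rectangle on the floor; held: corners of the top face
t=rect(m,im,.42,.62,.06,.32,.009,.0005)
b,g,r=[t[...,i].astype(int) for i in range(3)]
cv2.imwrite("pics/t13.png",np.hstack([cv2.resize(im,(480,360)),tile(m,im,*p[:2],p[2]+.0185,.036,.0002)[:360,:320]]))
E
```

```text
36.55 [0.56280001 0.14288021 0.13423024] [ 1.79965634e+02 -7.12758193e-02  1.78187749e+02]
```

View pics/t13.png

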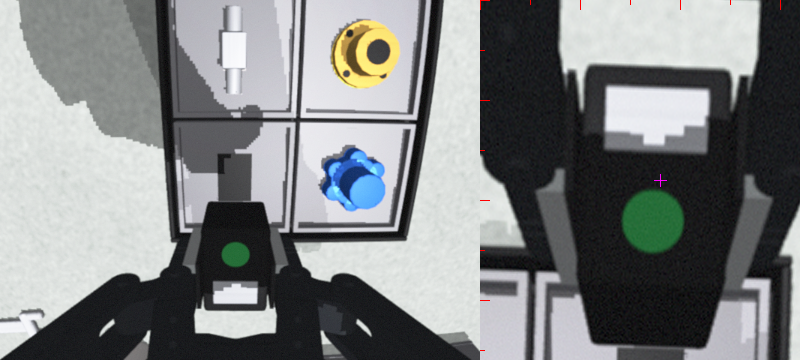

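The sensor is held squarely above its print, with the dot at (653,221) and label at (656,118) in the tile. I have passed the 14-view budget (17 viewed), so from here I check by numbers only.

```bash
python3 - <<'E'
from h import *
m=bot.camera_model("wrist");im=cv2.imread("pics/w13_raw.png");p=bot.get_obs()["ee_pos"]
# ortho floor region of print in tray-aligned axes
c0=np.array([.563,.1423]);a=np.radians(-1.9);ex=np.array([np.cos(a),np.sin(a)]);ey=np.array([-ex[1],ex[0]])
u=np.arange(-.034,.0,.0005);v=np.arange(-.026,.026,.0005)
U,V=np.meshgrid(u,v,indexing="ij");W=c0+U[...,None]*ex+V[...,None]*ey
uv=proj(m,np.dstack([W,np.full(U.shape,.009)])).reshape(*U.shape,2).astype(np.float32)
t=cv2.remap(im,uv[...,0],uv[...,1],1).max(2).astype(int)
print("lateral profile", {f"{x*1000:.0f}":t[(u<-.010)&(u>-.018),i].mean().round() for i,x in enumerate(v) if i%2==0})
print("long profile", {f"{x*1000:.1f}":t[i,40:64].mean().round() for i,x in enumerate(u)})
print(p)
E
```

```text
lateral profile {'-26': np.float64(94.0), '-25': np.float64(94.0), '-24': np.float64(95.0), '-23': np.float64(94.0), '-22': np.float64(94.0), '-21': np.float64(94.0), '-20': np.float64(94.0), '-19': np.float64(94.0), '-18': np.float64(94.0), '-17': np.float64(95.0), '-16': np.float64(70.0), '-15': np.float64(27.0), '-14': np.float64(25.0), '-13': np.float64(25.0), '-12': np.float64(25.0), '-11': np.float64(26.0), '-10': np.float64(55.0), '-9': np.float64(72.0), '-8': np.float64(71.0), '-7': np.float64(72.0), '-6': np.float64(72.0), '-5': np.float64(72.0), '-4': np.float64(73.0), '-3': np.float64(75.0), '-2': np.float64(75.0), '-1': np.float64(75.0), '0': np.float64(75.0), '1': np.float64(75.0), '2': np.float64(76.0), '3': np.float64(76.0), '4': np.float64(77.0), '5': np.float64(78.0), '6': np.float64(78.0), '7': np.float64(78.0), '8': np.float64(78.0), '9': np.float64(78.0), '10': np.float64(79.0), '11': np.float64(79.0), '12': np.float64(80.0), '13': np.float64(82.0), '14': np.float64(133.0), '15': np.float64(206.0), '16': np.float64(214.0), '17': np.float64(213.0), '18': np.float64
[... 1359 characters left out ...]
64(75.0), '-12.5': np.float64(75.0), '-12.0': np.float64(75.0), '-11.5': np.float64(75.0), '-11.0': np.float64(76.0), '-10.5': np.float64(75.0), '-10.0': np.float64(75.0), '-9.5': np.float64(74.0), '-9.0': np.float64(74.0), '-8.5': np.float64(75.0), '-8.0': np.float64(75.0), '-7.5': np.float64(75.0), '-7.0': np.float64(74.0), '-6.5': np.float64(74.0), '-6.0': np.float64(75.0), '-5.5': np.float64(74.0), '-5.0': np.float64(74.0), '-4.5': np.float64(74.0), '-4.0': np.float64(74.0), '-3.5': np.float64(74.0), '-3.0': np.float64(74.0), '-2.5': np.float64(74.0), '-2.0': np.float64(74.0), '-1.5': np.float64(74.0), '-1.0': np.float64(74.0), '-0.5': np.float64(74.0)}
[0.56265906 0.14182435 0.13421233]
```

>>> carry_out(linear=[[0,0,0],[0,0,0],[0,0,0]], rotation=[[0,0,0],[0,0,0],[0,0,0]], grip=[0.6,0.6,0.6])

```text
time: 36.9
ee_pos: [0.5629, 0.1404, 0.1345]
tcp_rot: [180.0, -0.0, 178.0]
wrist_force: [-0.4, 0.4, -0.7]
opening: 0.0293
grasp_force: 49.9
```

```bash
python3 - <<'E'
from h import *
p=bot.get_obs()["ee_pos"];m=bot.camera_model("wrist");im=bot.camera("wrist");p2=bot.get_obs()["ee_pos"];print(p,p2)
cv2.imwrite("pics/w14.png",im)
B=im.astype(int)
k=((B[...,1]-B[...,2]>40)&(B[...,1]-B[...,0]>20)).astype(np.uint8)
n,l,s,c=cv2.connectedComponentsWithStats(k);i=1+s[1:,4].argmax();print("dot",c[i],ray(m,c[i],p[2]+.0187))
y0=int(c[i][1]);x0=int(c[i][0])
k=np.zeros(k.shape,np.uint8);k[y0+25:y0+80,x0-32:x0+32]=(B[y0+25:y0+80,x0-32:x0+32].min(2)>90)
n,l,s,c=cv2.connectedComponentsWithStats(k);i=1+s[1:,4].argmax();print("label",c[i],s[i],ray(m,c[i],p[2]+.0187))
c0=np.array([.563,.1423]);a=np.radians(-1.9);ex=np.array([np.cos(a),np.sin(a)]);ey=np.array([-ex[1],ex[0]])
def prof(U,V):
    W=c0+U[...,None]*ex+V[...,None]*ey
    uv=proj(m,np.dstack([W,np.full(U.shape,.009)])).reshape(*U.shape,2).astype(np.float32)
    return cv2.remap(im,uv[...,0],uv[...,1],1).max(2).astype(float)
u=np.arange(-.018,-.012,.0005);v=np.arange(-.02,.02,.0002)
q=prof(*np.meshgrid(u,v,indexing="ij")).mean(0);g=np.abs(np.gradient(q))
L=v<-.0125;H=v>.0125;e=[v[L][g[L].argmax()],v[H][g[H].argmax()]]
print("print y edges",e,"c",c0+np.mean(e)*ey)
E
```

```text
[0.56286765 0.1404046  0.1344793 ] [0.56289806 0.14046518 0.13444594]
dot [313.70618557 338.99278351] [[0.55432101 0.14090612 0.1531793 ]]
label [313.2532967  390.21263736] [ 284  375   60   31 1820] [[0.57485768 0.1400476  0.1531793 ]]
print y edges [np.float64(-0.014800000000000032), np.float64(0.014999999999999788)] c [0.56300332 0.14239995]
```

>>> carry_out(linear=[[-0.05,0.1,-0.5],[0,0,-1],[0,0,-1],[0,0,-1],[0,0,-0.8],[0,0,-0.5],[0,0,-0.4],[0,0,-0.2],[0,0,0],[0,0,0],[0,0,0],[0,0,0]], rotation=[[0,0,0],[0,0,0],[0,0,0],[0,0,0],[0,0,0],[0,0,0],[0,0,0],[0,0,0],[0,0,0],[0,0,0],[0,0,0],[0,0,0]], grip=[0.6,0.6,0.6,0.6,0.6,0.6,0.6,0.6,0.6,0.6,0.6,0.6])

```text
time: 38.15
ee_pos: [0.5622, 0.1431, 0.0269]
tcp_rot: [180.0, 0.0, 178.1]
wrist_force: [0.1, -0.5, -0.6]
opening: 0.0292
grasp_force: 49.9
```

>>> carry_out(linear=[[0,-0.04,-0.11],[0,0,0],[0,0,0],[0,0,0],[0,0,0],[0,0,0]], rotation=[[0,0,0],[0,0,0],[0,0,0],[0,0,0],[0,0,0],[0,0,0]], grip=[0.6,0.6,0.6,0.6,0.6,0.6])

```text
time: 38.75
ee_pos: [0.5619, 0.1423, 0.0241]
tcp_rot: [180.0, -0.0, 178.1]
wrist_force: [-0.1, -0.2, -0.6]
opening: 0.0292
grasp_force: 50.0
```

>>> carry_out(linear=[[0,0,0],[0,0,0],[0,0,0],[0,0,0.5],[0,0,1],[0,0,1],[0,0,1],[0,0,1],[0,0,1],[0,0,1],[0,0,1],[0.5,1,1]], rotation=[[0,0,0],[0,0,0],[0,0,0],[0,0,0],[0,0,0],[0,0,0],[0,0,0],[0,0,0],[0,0,0],[0,0,0],[0,0,0],[0,0,0]], grip=[0.2,0,0,0,0,-0.2,-0.5,-1,-1,-1,-1,-1])

```text
time: 39.95
ee_pos: [0.5716, 0.161, 0.1965]
tcp_rot: [180.0, 0.0, 178.0]
wrist_force: [1.0, -0.4, 0.7]
opening: 0.0854
grasp_force: 0.0
```

>>> carry_out(linear=[[1,1,1],[1,1,1],[1,0,1],[0.5,0,1],[0,0,0],[0,0,0],[0,0,0]], rotation=[[0,0,0],[0,0,0],[0,0,0],[0,0,0],[0,0,0],[0,0,0],[0,0,0]], grip=[-1,-1,-1,-1,-1,-1,-1])

```text
time: 40.65
ee_pos: [0.6413, 0.2021, 0.2734]
tcp_rot: [-180.0, -0.1, 178.1]
wrist_force: [0.0, -0.2, -0.3]
opening: 0.0853
grasp_force: 0.0
```

```bash
python3 - <<'E'
from h import *
m,im=trayview("w15");s=.0004
def seg(n,z,c,h,f,close=0):
    t=rect(m,im,c[0]-h,c[0]+h,c[1]-h,c[1]+h,z,s).astype(int);k=f(t).astype(np.uint8)
    k=cv2.morphologyEx(k,cv2.MORPH_OPEN,np.ones((5,5)))
    if close:k=cv2.morphologyEx(k,cv2.MORPH_CLOSE,np.ones((close,close)))
    q=max(cv2.findContours(k,0,1)[0],key=cv2.contourArea);(u,v),wh,a=cv2.minAreaRect(q)
    print(n,(c[0]+h-v*s).round(4),(c[1]+h-u*s).round(4),(np.array(wh)*s).round(4),round(a,1))
bl=lambda t:t[...,0]-t[...,2]>60
seg("cap foot z.016",.016,(.566,.246),.04,bl)
seg("flange foot z.013",.013,(.462,.2494),.04,lambda t:t[...,2]-t[...,0]>50,25)
seg("spindle z.018",.018,(.459,.1453),.04,lambda t:t.min(2)>225)
seg("sensor label",.043,(.563,.1423),.03,lambda t:t.min(2)>150)
seg("sensor dot",.043,(.563,.1423),.03,lambda t:t[...,1]-t[...,2]>40)
seg("sensor dark z.043",.043,(.563,.1423),.035,lambda t:t.max(2)<70)
# inlay outer walls: fit tray centre lines at z=.017? report dark seam centre
E
```

```text
40.65 [0.6412934  0.20211338 0.27344802] [-1.79998331e+02 -1.04943480e-01  1.78076331e+02]Traceback (most recent call last):
  File "<stdin>", line 10, in <module>
  File "<stdin>", line 8, in seg
AttributeError: 'float' object has no attribute 'round'
```

```bash
python3 - <<'E'
from h import *
m=bot.camera_model("wrist");im=cv2.imread("pics/w15_raw.png");s=.0004
def seg(n,z,c,h,f,close=0):
    t=rect(m,im,c[0]-h,c[0]+h,c[1]-h,c[1]+h,z,s).astype(int);k=f(t).astype(np.uint8)
    k=cv2.morphologyEx(k,cv2.MORPH_OPEN,np.ones((5,5)))
    if close:k=cv2.morphologyEx(k,cv2.MORPH_CLOSE,np.ones((close,close)))
    cs=cv2.findContours(k,0,1)[0]
    if not cs: return print(n,"none")
    (u,v),wh,a=cv2.minAreaRect(max(cs,key=cv2.contourArea))
    print(n,round(c[0]+h-v*s,4),round(c[1]+h-u*s,4),(np.array(wh)*s).round(4),round(a,1))
seg("cap foot",.016,(.566,.246),.04,lambda t:t[...,0]-t[...,2]>60)
seg("flange foot",.013,(.462,.2494),.04,lambda t:t[...,2]-t[...,0]>50,25)
seg("spindle",.018,(.459,.1453),.04,lambda t:t.min(2)>200)
seg("label",.043,(.563,.1423),.03,lambda t:t.min(2)>150)
seg("dot",.043,(.563,.1423),.03,lambda t:t[...,1]-t[...,2]>40)
seg("sensor dark",.043,(.563,.1423),.035,lambda t:t.max(2)<75,25)
E
```

```text
cap foot 0.5656 0.2472 [0.0513 0.0562] 2.2
flange foot 0.4764 0.25 [0.0513 0.0242] 0.9
spindle 0.4648 0.144 [0.0157 0.0057] 2.5
label 0.5858 0.1425 [0.0144 0.0596] 90.0
dot 0.5522 0.1429 [0.0112 0.0116] 90.0
sensor dark 0.5617 0.1453 [0.0349 0.0442] 3.0
```

```bash
python3 -c "
from workcell import bot
print(bot.job_done())"
```

```text
the job is handed in; nothing more can be done
None
```

I handed in the valve kit at about 41 s: all four parts are in their inlays, placed in the listed order and about 1 mm from their print centres by my camera checks; the look-alikes were left alone, but I viewed 17 pictures against the limit of 14.

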